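# Hold the findings box open

## Task

Slide the spool of wire straight up off the upright post on the lid of the closed wooden box and set it down flat on the pale soldering board, wholly on the board and without dropping it. Then open the lid (its post is its handle) and keep holding it at 45 degrees open, so that the jeweller across the bench can pick rings out with both hands: the lid falls shut if let go, so finish while still holding it. Leave the other things on the bench where they are.

Things in the scene. Friction and masses are not known exactly. Their poses are not given: they have to be found in the camera images.
- box: Fixed dark-wood findings box, 160 (its x) by 200 (its y) by 90 mm high without its lid; origin at the centre of its underside, z up. Its -x side, facing the robot (yaw within about 0.35 rad), carries the hinge, so its mouth opens to the far side, away from the robot. It stands on the robot's left or right, the board on the other side.
- lid_angle (a joint): Hinge angle of the box lid in rad: 0 closed, grows as the far edge rises and swings up towards the robot, stop at 1.45. No spring, almost no friction: it falls shut under its own weight from any angle. 45 degrees is 0.785.
- lid_hinge (a point): A point on the hinge line, in the middle of the box's near upper edge: (-80, 0, 90) mm in the box frame. The hinge line runs along the box's y.
- lid: The moving lid: a flat 8 mm wooden panel, 166 by 206 mm, about 0.3 kg, with the post on it. Origin on the hinge line at the middle of the near edge; x along the panel to its far edge, z out of its top face, which lies 8 mm above the origin. Closed, its axes are those of the box.
- lid_post (a point): A point on the axis of the plain steel post that stands square on the lid near its far edge and serves as its handle: diameter 14 mm, 55 mm tall above the lid's top face, 130 mm from the hinge line, in the middle of the lid's width. This point is 32 mm above the lid's top face (23 mm below the post's top); axes as the lid, z along the post.
- spool: Loose spool of wound steel wire with grey flanges, 52 mm outer diameter, 32 mm high, hole 20 mm through, 0.1 to 0.2 kg; origin at the centre of its underside, z along its axis. At the start it sits over the post, flat on the closed lid; it must rise 55 mm to come clear of the post.
- board: Fixed pale square soldering board flat on the bench, 150 by 150 by 12 mm; origin at the centre of its underside, z up, top face at z = 12 mm.
- flux_jar: Bystander: white jar, 48 mm diameter, 45 mm high, origin at the centre of its underside. Leave it alone.
- doming_block: Bystander: 50 mm steel cube, origin at the centre of its underside. Leave it alone.
- hammer: Bystander: small hammer lying on the bench, 220 mm long, handle to its -x, origin under it. Leave it alone.
- bowl_weight: Bystander: turned brass weight, 64 mm diameter, 42 mm high, origin at the centre of its underside. Leave it alone.

How it is judged:
On the way, in this order (a step that is already met when the one before it is completed fails the run):
1. the spool is lifted clear of the post with the lid still closed (z of spool in the frame of box above 0.15 m and value of joint lid_angle below 0.1 rad), for 0.05 s.
2. the spool rests flat on the soldering board, released, with the lid still closed (x of spool in the frame of board between -0.052 and 0.052 m and y of spool in the frame of board between -0.052 and 0.052 m and z of spool in the frame of board between 0.007 and 0.018 m and angle between spool's own z axis and vertical below 0.15 rad and linear speed of spool below 0.03 m/s and contact force between the fingers and spool below 0.1 N and value of joint lid_angle below 0.1 rad), for 0.2 s.
At the end, for the whole second after the job is handed in: The spool lies flat (9 degrees) and still on the board, centre within 52 mm of the board's centre along each side, untouched by the fingers; the lid is still at 0.785 rad (45 degrees) within 0.11 rad, the fingers bearing on it with at least 0.3 N, the spool not touching it (x of spool in the frame of board between -0.052 and 0.052 m and y of spool in the frame of board between -0.052 and 0.052 m and z of spool in the frame of board between 0.007 and 0.018 m and angle between spool's own z axis and vertical below 0.15 rad and linear speed of spool below 0.03 m/s and contact force between the fingers and spool below 0.1 N and value of joint lid_angle between 0.675 and 0.895 rad and velocity of joint lid_angle between -0.05 and 0.05 rad/s and contact force between the fingers and lid above 0.3 N and contact force between spool and lid below 0.05 N); the arm keeps its last pose, push and grip.
It fails at once if the spool is dropped (falls faster than 0.7 m/s untouched, about 25 mm) (linear speed of spool above 0.7 m/s and contact force between the fingers and spool below 0.05 N).
It fails at once if a bystander is moved by more than 25 mm (distance of any of flux_jar, doming_block, hammer, bowl_weight from where it was at the start of the episode above 0.025 m).
It also fails if it takes over 59 s, if anything falls off the work surface, if the arm or the gripper's body presses on something with over 40 N, if the wrist force passes 120 N, or if a joint passes its speed limit or range.

## Robot

A 7-joint arm with a two-finger parallel gripper is mounted at the origin on the work surface. World frame = base frame: x ahead of the robot, y to its left, z up, the work surface at z = 0. Lengths are in m, angles in rad, forces in N, time in s.
With the tool pointing down it reaches from about 0.425 to 0.925 m from the base axis. Payload 6.8 kg.
Tool frame: the origin (TCP) lies on the front face of the gripper's body, between the roots of the fingers; the fingertips stand 73 mm ahead of it and the grasp point (between the pads) lies 54 mm ahead of it (env.nose_length is the distance from the TCP to the fingertips, in m); z points along the fingers, y is the line along which they close (so a half turn about z gives the same grasp; the last joint's range is limited). The gripper opens to 85 mm and grips with 20 to 120 N. Pads are 22 mm wide; open, the fingers measure 114 mm over their backs; the gripper's body (76 mm by 85 mm) begins 54 mm behind the grasp point. The pads swing forward as they close: fully open they stand 13 mm farther back than shut.
Start: joints at [1.065, 0.477, 0.022, 1.555, -0.011, 1.109, -0.083], TCP at [0.261, -0.622, 0.304] pointing down, gripper open.
Joint ranges: [-2.96, 2.96], [-0.34, 2.1], [-1.41, 1.46], [0.24, 2.44], [-1.37, 4.51], [0.17, 1.92], [-2.96, 2.96]. Speed limits (rad/s): [2.39, 2.39, 3.14, 3.14, 3.14, 3.14, 3.14].

## Interface

Orientations are given as a unit quaternion [w, x, y, z].
In Python, from cell import env, kin, camera, calibration, job gives the robot as it stands. The module is installed in compiled form; this text tells all that it offers. Calls block until the motion is done:
- env.reach(position, orientation): joint-space move of the TCP to a pose.
- env.movel(position, velocity=0.15, rot=None, stop_force=None): straight line of the TCP; rot=None keeps the orientation; velocity is the mean speed in m/s. With stop_force (N) it stops when the force on the tool has changed by that much, and returns True; else False.
- env.goto_joints(angles): joint-space move.
- env.grip(opening, f_grip=None): finger opening in m; f_grip is the grip in N (None keeps the last); returns when the fingers have stopped.
- env.dwell(seconds).
- kin.inverse_kinematics(position, orientation): joint angles nearest the present ones, or None.
- env.get_state(): the state.
- camera(name): name is "side" or "top" or "wrist"; returns (picture, depth): 384x512x3 uint8, blue, green, red; 384x512 float32, m along the optical axis (not along the pixel's ray), 0 where there is no reading.
- calibration(name): a dict with "fx", "fy", "cx", "cy" (pixels), "rvec" (rotation vector, rad) and "tvec" (3), from world to camera coordinates, as OpenCV has them. Camera axes: x right, y down, z forward; pixel columns grow to the right and rows downward; lengths in m; the calibration is good to about 2 mm. The wrist camera is an equidistant fisheye: a pixel r from the principal point sees the ray r / f radians off the axis. A picture is of the moment at which its call begins: read the wrist's pose just before it. calibration takes no time and is no camera call; for the wrist camera it gives the pose at the moment of the call.
A pose or a line that the arm cannot do raises env.PlanningError and nothing moves.
- job.job_done(): hands the job in, once; it reports no verdict.
The state is a dict: "time": time; "qpos": joint angles; "joint_velocities": joint speeds; "joint_torque": joint torques, N m; "tcp_pos": TCP position; "orientation": TCP orientation; "force": force on the tool from outside, world axes, zero at the start; "torque": the same for the moment, N m; "opening": finger opening in m.
Only numpy, scipy, OpenCV 4.12 (cv2) and the standard library are available. Lean on these libraries where they do the work, as an engineer would, in place of code of your own. Each camera call takes 0.05 s, during which the arm holds its last target. There are 200 camera calls.

## Working session

There is one attempt and no reset: what is moved stays moved. The work goes in short steps, each a Python script; the robot and the scene stay as the last script left them, time stands still between calls to the robot, and variables do not carry over. Pictures are saved under pics/ and viewed, on a budget of 10 in all, crops included, one or two more only if the job needs it, and the job is handed in when it is done.

```bash
mkdir -p pics; ls; cat > h.py <<'E'
import numpy as np, cv2
from cell import env, kin, camera, calibration, job
from scipy.spatial.transform import Rotation as R
def pts(depth,c):
    v,u=np.indices(depth.shape); x=(u-c["cx"])/c["fx"]*depth; y=(v-c["cy"])/c["fy"]*depth
    P=np.dstack([x,y,depth]); M=cv2.Rodrigues(np.array(c["rvec"],float))[0]
    return (P-np.ravel(c["tvec"]))@M   # world
def quat(m):
    q=R.from_matrix(m).as_quat(); return [q[3],q[0],q[1],q[2]]
E
python3 - <<'E'
from h import *
s=env.get_state(); print(s["time"],s["orientation"],s["opening"])
a,d=camera("top"); c=calibration("top"); b,d2=camera("side"); c2=calibration("side")
np.savez("v.npz",a=a,d=d,b=b,d2=d2,p=pts(d,c),p2=pts(d2,c2))
cv2.imwrite("pics/1.png",a); cv2.imwrite("pics/2.png",b); print(c,c2)
E
```

```text
pics
0.0 [-8.71657104e-04  9.80282382e-01  1.97599675e-01 -2.46013367e-04] 0.08522934900331543
{'fx': 394.65012202410776, 'fy': 394.65012202410776, 'cx': 254.47580212651357, 'cy': 194.57289646332853, 'rvec': array([ 2.09320748, -2.14491766,  0.1903038 ]), 'tvec': array([0.14783709, 0.61802783, 1.19138242])} {'fx': 374.27965365999876, 'fy': 374.27965365999876, 'cx': 260.858050293973, 'cy': 192.52992080476787, 'rvec': array([ 2.17064795, -0.04732724,  0.04547568]), 'tvec': array([-0.62201994,  0.17367546,  0.99546408])}
```

View pics/1.png

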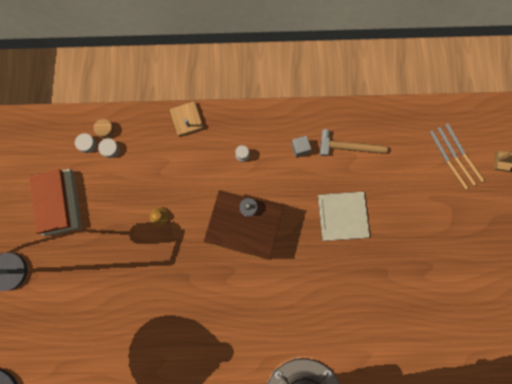

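View pics/2.png

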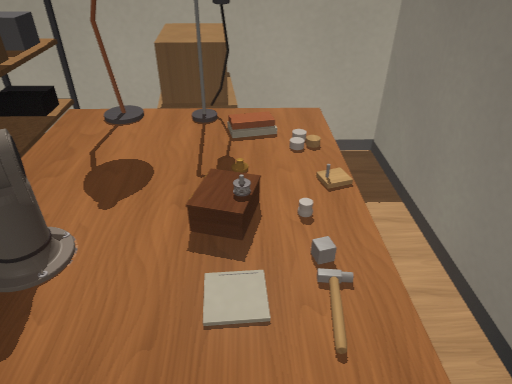

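Top view: box centred near (253,224) with the spool at (249,206), board at (344,216), jar (242,153), block (302,147), hammer (350,145) and brass weight (157,215). The side view agrees. Next I measure from depth.

```bash
python3 - <<'E'
from h import *
z=np.load("v.npz"); p=z["p"]; d=z["d"]; a=z["a"].astype(int)
print("bench z",np.median(p[280:300,250:300,2]), (d>0).mean())
def rep(n,m):
    q=p[m]; r=cv2.minAreaRect(q[:,:2].astype(np.float32)); print(n,m.sum(),"c",np.round(r[0],4),"size",np.round(r[1],3),"ang",r[2],"zmed",np.median(q[:,2]),"mean",q.mean(0).round(4))
def reg(r0,r1,c0,c1):
    m=np.zeros(d.shape,bool); m[r0:r1,c0:c1]=1; return m&(d>0)
Z=p[...,2]
rep("lid",reg(180,265,195,315)&(abs(Z-.098)<.006))
rep("post/spool",reg(180,265,195,315)&(Z>.115))
rep("spool top",reg(180,265,195,315)&(abs(Z-.13)<.006))
rep("post top",reg(180,265,195,315)&(Z>.145))
rep("board h",reg(180,250,310,380)&(Z>.006)&(Z<.02))
rep("board col",reg(180,250,310,380)&(a.min(2)>110))
for n,b in dict(jar=(140,170,228,258),block=(130,162,285,314),hammer=(120,165,315,400),bowl=(195,235,140,180)).items(): rep(n,reg(*b)&(Z>.012))
p2=z["p2"]; Z2=p2[...,2]
m=np.zeros(Z2.shape,bool); m[165,:]=0; m[165:210,225:260]=1; 
q=p2[m&(Z2>.115)]; print("side spool/post",q.min(0),q.max(0),q.mean(0))
m[:]=0; m[265:330,195:275]=1; q=p2[m&(Z2>.007)&(Z2<.02)]; print("side board",cv2.minAreaRect(q[:,:2].astype(np.float32)),np.median(q[:,2]))
E
```

```text
bench z 0.0007796004826101244 0.9957936604817709
lid 3429 c [0.5231 0.169 ] size [0.206 0.17 ] ang 73.37008666992188 zmed 0.09884494465959162 mean [0.5193 0.1692 0.0988]
post/spool 224 c [0.5742 0.1523] size [0.048 0.049] ang 88.68717193603516 zmed 0.13088555536583674 mean [0.573  0.1526 0.1325]
spool top 199 c [0.5742 0.1523] size [0.048 0.049] ang 88.68717193603516 zmed 0.13070893579461731 mean [0.5732 0.1526 0.1306]
post top 19 c [0.5735 0.1546] size [0.012 0.013] ang 89.01239776611328 zmed 0.15333590825204005 mean [0.5722 0.154  0.1528]
board h 2162 c [ 0.5552 -0.1586] size [0.224 0.221] ang 87.08428955078125 zmed 0.012649205908811906 mean [ 0.5532 -0.1528  0.0125]
board col 2073 c [ 0.5542 -0.1529] size [0.149 0.15 ] ang 2.736337900161743 zmed 0.01275365458650885 mean [ 0.5532 -0.1526  0.0127]
jar 175 c [0.7686 0.1693] size [0.043 0.044] ang 84.19297790527344 zmed 0.0451291976109779 mean [0.765  0.1705 0.0399]
block 286 c [ 0.7869 -0.0238] size [0.051 0.05 ] ang 15.35866928100586 zmed 0.04964132413258544 mean [ 0.783  -0.0223  0.0459]
hammer 637 c [ 0.7882 -0.2025] size [0.22 0.09] ang 81.55862426757812 zmed 0.024437227873373463 mean [ 0.7884 -0.1802  0.024 ]
bowl 278 c [0.5669 0.4455] size [0.059 0.06 ] ang 88.14949798583984 zmed 0.02230347361196436 mean [0.5659 0.4441 0.0247]
side spool/post [ 0.54855284 -0.75392894  0.11503486] [0.59473306 0.17534346 0.71460572] [0.57187684 0.11516623 0.15007101]
side board ((0.5527830123901367, -0.15407249331474304), (0.15004150569438934, 0.1538267880678177), 2.431323528289795) 0.012723336215327832
```

```bash
cat >> h.py <<'E'
yaw=np.deg2rad(-16.6); POST=np.array([.573,.154]); HZ=.09
xb=np.array([np.cos(yaw),np.sin(yaw),0]); yb=np.array([-xb[1],xb[0],0]); zb=np.array([0,0,1.])
HINGE=np.r_[POST-.13*xb[:2],HZ]
BOARD=np.array([.5535,-.153])
def down(s=1):  # tool z down, tool y along +-box y
    return np.column_stack([-s*np.cross(-zb,s*yb)*-1*s if 0 else np.cross(s*yb,-zb),s*yb,-zb])
def rot_lid(th): return R.from_rotvec(-yb*th).as_matrix()   # far edge rises
def lidpose(th,pitch,s,h=.032):
    """TCP pose holding post h above the lid face; pitch>0 leans the tool body towards the robot (lid-relative)"""
    M=rot_lid(th); O=R.from_rotvec(-yb*pitch).as_matrix()
    Rt=M@O@down(s); g=HINGE+M@(.13*xb+(.008+h)*zb)
    return g-.054*Rt[:,2], Rt
E
python3 - <<'E'
from h import *
print(down(1)@down(1).T, np.linalg.det(down(1)), HINGE)
for s in (1,-1):
    for x,y,z in [(*POST,.174),(*POST,.25),(*BOARD,.088)]:
        q=kin.inverse_kinematics(np.array([x,y,z]),quat(down(s))); print(s,None if q is None else np.round(q,2))
    for pd in (-45,-30,-15,0):
        print(s,pd)
        for t in (0,15,30,45,50):
            p,Rt=lidpose(np.deg2rad(t),np.deg2rad(pd),s); q=kin.inverse_kinematics(p,quat(Rt)); print("  ",t,p.round(3),None if q is None else np.round(q,2))
E
```

```text
[[ 1.00000000e+00 -1.88700404e-17  0.00000000e+00]
 [-1.88700404e-17  1.00000000e+00  0.00000000e+00]
 [ 0.00000000e+00  0.00000000e+00  1.00000000e+00]] 1.0 [0.44841807 0.19113949 0.09      ]
1 [ 0.19  0.61 -0.76  1.83  0.53  0.91  0.48]
1 [ 0.26  0.54 -0.85  1.77  0.46  1.05  0.52]
1 [ 0.57  0.66 -0.54  1.92  0.51  0.7   1.01]
1 -45
   0 [0.61  0.143 0.168] [ 0.23  1.   -0.78  1.33  0.12  1.63  0.77]
   15 [0.585 0.151 0.209] [ 0.25  0.8  -0.79  1.51  0.18  1.42  0.74]
   30 [0.551 0.161 0.242] [ 0.25  0.61 -0.82  1.69  0.26  1.21  0.65]
   45 [0.509 0.173 0.264] [ 0.4   0.53 -1.11  1.87  0.54  1.08  0.36]
   50 [0.495 0.177 0.269] [ 0.42  0.49 -1.16  1.93  0.61  1.04  0.27]
1 -30
   0 [0.599 0.146 0.177] [ 0.24  0.86 -0.79  1.49  0.22  1.4   0.74]
   15 [0.572 0.154 0.214] [ 0.24  0.67 -0.79  1.66  0.3   1.19  0.66]
   30 [0.537 0.165 0.244] [ 0.34  0.55 -1.    1.84  0.53  1.05  0.41]
   45 [0.496 0.177 0.262] [ 0.43  0.47 -1.22  2.02  0.83  0.98  0.07]
   50 [0.481 0.181 0.266] [ 0.38  0.39 -1.17  2.08  0.87  0.91 -0.01]
1 -15
   0 [0.586 0.15  0.182] [ 0.24  0.73 -0.79  1.65  0.
[... 1511 characters left out ...]
 0 [0.586 0.15  0.182] [-0.05  0.62 -0.34  1.67  0.04  1.09 -2.24]
   15 [0.559 0.158 0.216] [-0.02  0.46 -0.47  1.84  0.26  0.9  -2.47]
   30 [0.524 0.169 0.242] [ 0.13  0.37 -0.77  2.    0.66  0.8  -2.9 ]
   45 [0.484 0.181 0.257] [-1.63  0.31  1.13  2.26  0.27  0.4  -2.66]
   50 [0.469 0.185 0.26 ] [ 0.28  0.37 -1.18  2.21  1.24  0.95  2.72]
-1 0
   0 [0.573 0.154 0.184] [-0.06  0.51 -0.4   1.84  0.26  0.84 -2.45]
   15 [0.545 0.162 0.214] [-0.02  0.4  -0.57  2.    0.63  0.72 -2.85]
   30 [0.511 0.172 0.236] [-1.51  0.43  1.11  2.24 -0.03  0.32 -2.35]
   45 [0.473 0.184 0.248] [-0.12  0.29 -0.79  2.3   1.43  0.91  2.46]
   50 [0.459 0.188 0.25 ] [-1.28  0.22  0.43  2.4   1.43  0.7   2.31]
```

```bash
cat >> h.py <<'E'
def wpts(depth,c):
    v,u=np.indices(depth.shape); x=u-c["cx"]; y=v-c["cy"]; r=np.hypot(x,y)+1e-9; t=np.tan(np.minimum(r/c["fx"],1.4))/r
    P=np.dstack([x*t,y*t,np.ones_like(t)])*depth[...,None]
    return (P-np.ravel(c["tvec"]))@cv2.Rodrigues(np.array(c["rvec"],float))[0]
E
python3 - <<'E'
from h import *
s=env.get_state()
env.movel(s["tcp_pos"]+np.array([0,0,.06]),velocity=.2) if s["tcp_pos"][2]<.33 else 0
env.reach(np.r_[POST,.27],quat(down(1)))
s=env.get_state(); print(s["time"],s["tcp_pos"],s["qpos"])
c=calibration("wrist"); a,d=camera("wrist"); p=wpts(d,c); np.savez("w.npz",a=a,p=p,d=d); cv2.imwrite("pics/3.png",a)
Z=p[...,2]; near=(np.hypot(p[...,0]-POST[0],p[...,1]-POST[1])<.05)&(d>0)
for n,m in dict(top=near&(abs(Z-.13)<.005),post=near&(abs(Z-.153)<.005)).items():
    q=p[m]; print(n,m.sum()); 
    if m.sum()>5: print(cv2.minEnclosingCircle(q[:,:2].astype(np.float32)),cv2.minAreaRect(q[:,:2].astype(np.float32)),np.median(q[:,2]))
E
```

```text
3.5 [0.57339935 0.15296677 0.26989235] [ 0.3006328   0.53294864 -0.90554665  1.74604496  0.46707381  1.09430704
  0.52040728]
top 2955
((0.5719931721687317, 0.15373700857162476), 0.02596714161336422) ((0.5715881586074829, 0.15348893404006958), (0.0501459464430809, 0.05124251917004585), 50.78290939331055) 0.1294600072774838
post 316
((0.5721914172172546, 0.15512022376060486), 0.006952881813049316) ((0.5710874795913696, 0.1554722785949707), (0.013539447449147701, 0.012999732978641987), 72.31195831298828) 0.1519574101852316
```

View pics/3.png

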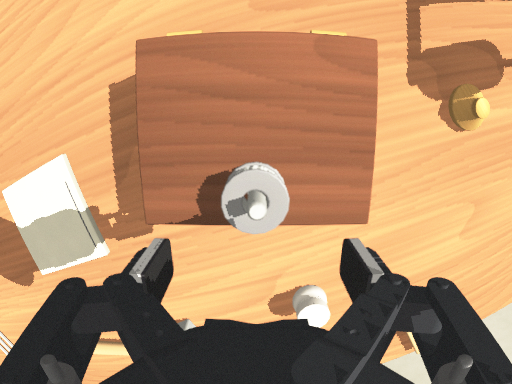

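The wrist view shows the spool at (256,198), round the post, with the fingers either side of it. The measured radii are 26.0 and 7.0 mm, which match the given sizes. Grasp and lift next.

```bash
sed -i 's/POST=np.array(\[.573,.154\])/POST=np.array([.572,.1548])/' h.py; python3 - <<'E'
from h import *
q=quat(down(1)); S=np.array([.572,.154])
env.movel(np.r_[S,.20],velocity=.12,rot=q)
print(env.movel(np.r_[S,.173],velocity=.05,stop_force=6))
env.grip(.03,40); s=env.get_state(); print(s["time"],s["tcp_pos"],s["opening"],s["force"])
f0=s["force"]
env.movel(np.r_[S,.245],velocity=.06)
env.dwell(.1); s=env.get_state(); print(s["time"],s["opening"],s["force"],s["tcp_pos"])
a,d=camera("wrist"); b,_=camera("side"); cv2.imwrite("pics/4.png",np.hstack([a[100:350,100:420],cv2.resize(b[120:245,160:320],(320,250))]))
E
```

```text
False
5.4 [0.57221346 0.15402154 0.1735331 ] 0.04975027957782345 [-2.07174306 -1.91025476  4.41532041]
6.85 0.04995636651254826 [-0.67905042 -0.2282097  -1.28464717] [0.57183418 0.15390126 0.24455987]
```

View pics/4.png

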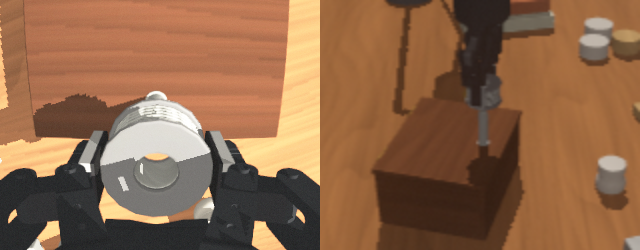

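The spool hangs level in the fingers, clear of the post, and the lid is closed. Now carry it to the board.

```bash
python3 - <<'E'
from h import *
env.movel([.572,.154,.27],velocity=.1)
env.movel(np.r_[BOARD,.27],velocity=.15,rot=quat(down(1)))
env.movel(np.r_[BOARD,.105],velocity=.12)
print(env.movel(np.r_[BOARD,.084],velocity=.015,stop_force=4))
s=env.get_state(); print(s["time"],s["opening"],s["force"],s["tcp_pos"])
env.grip(.085); env.dwell(.3)
env.movel(np.r_[BOARD,.2],velocity=.08)
s=env.get_state(); print(s["time"])
c=calibration("wrist"); a,d=camera("wrist"); p=wpts(d,c); cv2.imwrite("pics/5.png",a)
Z=p[...,2]; m=(np.hypot(*(p[...,:2]-BOARD).transpose(2,0,1))<.06)&(abs(Z-.044)<.006)&(d>0); q=p[m]
print(m.sum(),cv2.minEnclosingCircle(q[:,:2].astype(np.float32)),np.percentile(q[:,2],[2,50,98]))
E
```

```text
True
12.1417 0.049878619898767275 [-1.45002091  0.85992666  5.5495409 ] [ 0.55345281 -0.15295385  0.08755875]
14.45
2634 ((0.5538509488105774, -0.1515347957611084), 0.025938915088772774) [0.04176037 0.04346829 0.04471832]
```

View pics/5.png

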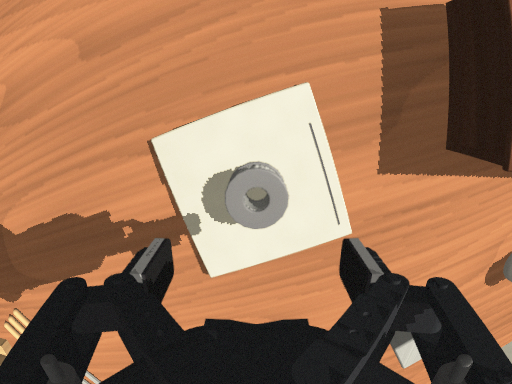

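The spool sits flat at the board's centre (258,195), top at 43.5 mm against 44 expected. Next, the post, with the tool pitched.

```bash
python3 - <<'E'
from h import *
P=np.deg2rad(-35); p,Rt=lidpose(0,P,1); q=quat(Rt)
env.movel(np.r_[BOARD,.3],velocity=.2)
env.reach(p-.08*Rt[:,2]+[0,0,.03],q)
env.movel(p-.05*Rt[:,2],velocity=.1,rot=q)
print(env.movel(p,velocity=.05,stop_force=6))
env.grip(.005,60); s=env.get_state(); print(s["time"],s["opening"],s["force"],s["tcp_pos"]-p)
for t in (4,8,12,16):
    p,Rt=lidpose(np.deg2rad(t),P,1); env.movel(p,velocity=.03,rot=quat(Rt)); s=env.get_state(); print(t,s["time"],s["opening"],s["force"].round(1),s["torque"].round(2),(s["tcp_pos"]-p).round(4))
b,_=camera("side"); a,_=camera("wrist"); cv2.imwrite("pics/6.png",np.hstack([a[80:330,80:430],cv2.resize(b[120:245,140:320],(360,250))]))
E
```

```text
False
18.8417 0.012841558791588666 [-1.91728503 -5.45107487  3.61637522] [-0.00013768 -0.00107859  0.00012621]
4 19.4167 0.012393047960228002 [-0.6 -6.3  0.9] [-1.03 -0.41  0.63] [-0.0002 -0.0011  0.0001]
8 19.9917 0.012620916190753874 [ 0.2 -5.8  0.4] [-1.13 -0.3   0.56] [-0.0002 -0.001   0.0002]
12 20.5667 0.012649484575055355 [-1.1 -5.8 -0.2] [-1.12 -0.27  0.5 ] [-0.0002 -0.001   0.0002]
16 21.1417 0.012505863377926469 [-0.8 -5.6  0.2] [-1.14 -0.22  0.42] [-0.0002 -0.001   0.0003]
```

View pics/6.png

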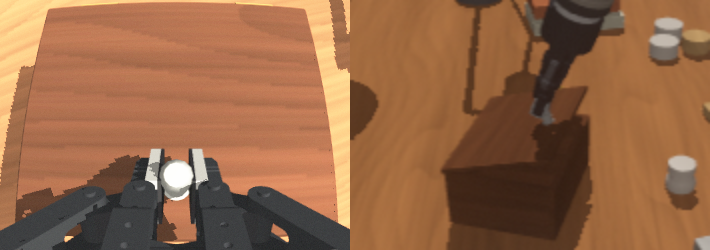

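The post is held between the pads at (177,180) and the lid is rising with low forces. I'll continue to 45° and measure the lid plane.

```bash
cat > m.py <<'E'
from h import *
def lidang():
    out=[]
    for n,f in (("side",pts),("wrist",wpts),("top",pts)):
        c=calibration(n); a,d=camera(n); p=f(d,c); r=p-HINGE; x=r@xb; y=r@yb; z=r[...,2]
        rr=np.hypot(x,z); ang=np.arctan2(z,x)
        hsv=cv2.cvtColor(a,cv2.COLOR_BGR2HSV)
        m=(d>0)&(rr>.05)&(rr<.16)&(abs(y)<.095)&(abs(y)>.05)&(ang>.3)&(ang<1.4)
        if m.sum()<50: out.append((n,int(m.sum()))); continue
        # line z = k x + b, robust
        k,_,x0,z0=0,0,0,0
        v=cv2.fitLine(np.column_stack([x[m],z[m]]).astype(np.float32),cv2.DIST_HUBER,0,.001,.001).ravel()
        out.append((n,int(m.sum()),round(float(np.arctan(v[1]/v[0])),3)))
    return out
E
python3 - <<'E'
from h import *; from m import lidang
P=np.deg2rad(-35)
for t in (20,24,28,32,36,40,45):
    p,Rt=lidpose(np.deg2rad(t),P,1); env.movel(p,velocity=.03,rot=quat(Rt)); s=env.get_state(); print(t,s["time"],s["opening"],s["force"].round(1),(s["tcp_pos"]-p).round(4))
env.dwell(.3); print(lidang())
s=env.get_state(); print(s["time"],s["force"],np.abs(s["joint_velocities"]).max())
b,d=camera("side"); a,d2=camera("top"); cv2.imwrite("pics/7.png",np.hstack([b[130:345,140:380],a[110:325,150:400]]))
c=calibration("top"); p=pts(d2,c); m=(np.hypot(*(p[...,:2]-BOARD).transpose(2,0,1))<.05)&(p[...,2]>.03)&(p[...,2]<.06); q=p[m]
print("spool",m.sum(),q.mean(0),np.percentile(q[:,2],[5,95]))
E
```

```text
20 21.8167 0.012249343789076278 [ 0.4 -5.9  0.8] [-0.0002 -0.001   0.0003]
24 22.3917 0.01246993206507893 [-0.1 -6.6  1.3] [-0.0003 -0.001   0.0003]
28 22.9667 0.012440094514202367 [-0.2 -5.8  1. ] [-0.0003 -0.001   0.0004]
32 23.5417 0.012622251696415905 [ 0.5 -5.9  1.9] [-0.0003 -0.0009  0.0004]
36 24.1167 0.012202100915416 [-0.1 -6.6  2.6] [-0.0004 -0.0009  0.0004]
40 24.6917 0.012721309628442387 [ 0.9 -6.2  2.5] [-0.0004 -0.0009  0.0005]
45 25.3667 0.012367690730022855 [ 0.8 -6.7  3.3] [-0.0004 -0.0009  0.0005]
[('side', 168, 0.784), ('wrist', 17410, 0.784), ('top', 334, 0.789)]
25.8167 [-0.05170295 -6.32875123  3.55403352] 0.0008785588492608461
spool 187 [ 0.5552425  -0.15271249  0.04431439] [0.03910768 0.04889657]
```

View pics/7.png

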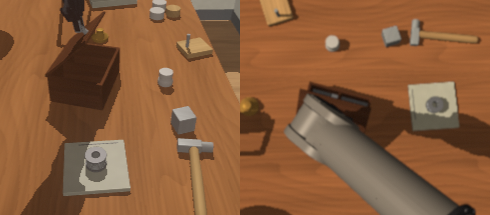

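The lid is open with the spool flat on the board. All three views put the lid at 0.784–0.789 rad, and the bystanders haven't moved. I'm handing the job in.

```bash
python3 -c "
from cell import env,job
print(job.job_done()); s=env.get_state(); print(s['time'],s['opening'])"
```

```text
the job is handed in; nothing more can be done
None
the job is handed in; nothing more can be done
```

The spool is on the soldering board and the lid is held at 45 degrees. I handed the job in at about 26 s of the 59 s limit, with the gripper still on the post. The hand-in gave no verdict.

- **Spool:** I lifted it straight up off the post with the lid closed and lowered it onto the board until a 4 N contact. The wrist camera then put it about 2 mm from the board's centre, with its top at 43.5 mm (44 expected), flat and released. In the last top view it was still there. That view's heights were noisier (39–49 mm), but the average of 44.3 mm agrees.
- **Lid:** I gripped the post with 60 N and swung the lid up about its hinge. Fitting the lid's surface in the side, wrist and top views gave 0.784, 0.784 and 0.789 rad (target 0.785), with the arm still.
- **Grip:** The fingers stopped at about 12.4 mm on the 14 mm post, which I took as a firm hold. A steady sideways force of about 6 N showed at the wrist from a roughly 1 mm offset, well within limits. I did not measure the finger force on the lid directly.
- **Other things on the bench:** The jar, block, hammer and brass weight look unmoved in the final picture. I checked this by eye and did not measure them again.

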